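# Seat the keyed post in the spring-loaded post holder

## Robot

A 6-joint arm with a two-finger parallel gripper is mounted at the origin on the work surface. World frame = base frame: x ahead of the robot, y to its left, z up, the work surface at z = 0. Lengths are in mm, angles in rad, forces in N, time in s.
With the tool pointing down it reaches from about 350 to 875 mm from the base axis. Payload 4.2 kg.
Tool frame: the origin (TCP) lies between the finger pads; the fingertips stand 25 mm ahead of it and the grasp point (between the pads) lies 6 mm ahead of it; z points along the fingers, y is the line along which they close (so a half turn about z gives the same grasp; the last joint's range is limited). The gripper opens to 85 mm and grips with 20 to 120 N. Pads are 22 mm wide; open, the fingers measure 114 mm over their backs; the gripper's body (76 mm by 85 mm) begins 54 mm behind the grasp point. The pads swing forward as they close: fully open they stand 13 mm farther back than shut.
Start: joints at [-1.06, 0.385, 0.008, 0, -1.194, -0.259], TCP at [155.734, -605.265, 256.312] pointing down, gripper open.
Joint ranges: [-3.14, 3.14], [-1.21, 2.06], [-1.07, 1.41], [-3.16, 2.05], [-2.99, -0.16], [-3.1, 3.1]. Speed limits (rad/s): [2.79, 2.79, 3.14, 3.14, 3.14, 3.14].

## Interface

Orientations are given as a unit quaternion [x, y, z, w].
In Python, from bench import arm gives the robot as it stands.
- The arm moves only by the shell command python3 -m pendant 'ROWS'. ROWS is JSON, a list of rows, each a list of 7 numbers: the shift along the tool's x, y, z in m, then the turn, a rotation vector about the tool's x, y, z in degrees, then the finger opening in m, from 0 to 0.0854. In form: [[x, y, z, wx, wy, wz, fingers], ...]. A call has 1 to 12 rows; each row shifts and turns the commanded pose from where the row before left it, along the tool's axes as they then stand; what a row does not reach is not made up. A row lasts 1/10 s, in which the tool goes at most 50 mm and 8.59 degrees, less where a joint would pass 70% of its speed; a pose out of reach is approached as far as the arm can. A call is refused whole if a number of a shift passes 0.05 or a number of a turn 8.59, either way. A call with a gripper value outside its range is refused whole. The fingers move at their own pace and stop on an object; the grip force is fixed at half the most. Time passes only in rows, so rows that do not move let the fingers close. It gives the time, the measured TCP pose, the force, the opening and the grip force at its end, in the units of the state.
- arm.read_state(): the state, without advancing time (a new reading comes with each control period).
- arm.get_image(name): name is "side" or "top"; returns a dict with "image" (400x640x3 uint8, red, green, blue), "fx", "fy", "cx", "cy" (pixels), "xyz" and "rotation" of the camera in the world. Camera axes: x right, y down, z forward; pixel columns grow to the right and rows downward; lengths in mm; the calibration is good to about 2 mm. A picture is of the moment at which its call begins. There is no depth.
- arm.job_done(): hands the job in; it is judged then, once.
The state is a dict: "clock": time; "joints": joint angles; "joint_vel": joint speeds; "joint_efforts": joint torques, N m; "position": TCP position; "ee_rot": TCP orientation; "contact_force": force on the tool from outside, world axes, zero at the start; "wrist_torque": the same for the moment, N m; "gripper_width": finger opening in mm; "grasp_force": force on a finger pad.
Only numpy, scipy, OpenCV 4.12 (cv2) and the standard library are available. Lean on these libraries where they do the work, as an engineer would, in place of code of your own. Each camera call takes 0.05 s, during which the arm holds its last target. There are 200 camera calls.

## Task

Take the keyed post (the one with a key along its shaft and a raised fin on its head) out of the storage rack, enter its shaft in the post holder and turn it until the key slips into the keyway, then push it down fully home against the spring ejector. Do not let go: finish while still holding it and keeping it pushed home, so that a colleague can tighten the clamp. Leave the other posts, the lens and the driver where they are.

Things in the scene. Friction and masses are not known exactly. Their poses are not given: they have to be found in the camera images.
- keyed_post: Steel post, 105 mm tall, 0.15-0.31 kg, upright in one of the rack's holes (which one varies). Origin: centre of its foot; z up the shaft, x towards its key. Shaft 20 mm diameter to z=50 (foot chamfered 3 mm). Key: strip 6 mm wide, out to 16 mm from the axis on +x, z=16 to 50 (lowest 2 mm narrower); below it a plain pilot. Collar 36 mm diameter, z=50-54, neck 16 mm to z=60, then the head.
- post_head (a point): Centre of the keyed post's dark square head, 80 mm above its foot: the place to grip. The head is 28 x 28 mm (sides along the post's x and y) and 40 mm high. On its top a steel fin, 6 mm wide and 5 mm high, runs from the centre to the +x edge, right above the key.
- holder: Fixed post holder: aluminium tube, 48 mm outside diameter, rim at z=66, on a dark square base 84 x 84 x 10 mm. Origin: centre of the base's underside; z up the bore, x towards the keyway. Bore 22.5 mm diameter; the keyway is a slot 8.5 mm wide through the tube wall on the +x side over its full height, seen from above and outside. Post fully home: its collar on the rim, its foot at z=16.
- holder_mouth (a point): Centre of the bore at the rim, 66 mm above the work surface; x as for the holder. With the key out of line the post stops 16 mm deep, key on the rim; in line it goes on to the ejector, 42 mm deep, and with the ejector pushed down to 50 mm, fully home.
- ejector (a joint): Spring-loaded brass ejector disc in the holder's bore: 0 up (its top 42 mm below the rim), 0.008 m fully down. The spring takes 6 N to start and 10 N fully down, more than the post's weight, and lifts the post again when it is no longer pushed. A push of 15 to 25 N brings the post home.
- rack: Fixed black storage bar 56 x 270 x 26 mm high, its long side along its y. Origin at the centre of its underside. Three round blind holes of 22 mm diameter, 14 mm deep, at y=-95, 0 and +95 mm, each with one post standing on the hole's floor at z=12 (key above the bar's top).
- plain_post: Bystander in the rack: same post with the square head, but without key and fin, 100 mm tall. Origin at its foot. Leave it.
- round_post: Bystander in the rack: same shaft, round head 28 mm diameter, no key, 100 mm tall. Origin at its foot. Leave it.
- lens_mount: Bystander: round lens 52 mm diameter on a foot 60 x 60 mm, 111 mm tall, beyond the work. Origin under its foot. Leave it.
- driver: Bystander: screwdriver, 170 mm, lying on the work surface beyond the work. Leave it.
Mind the look-alikes: they are no part of the job. Leave any orange look-alike of the keyed_post alone. What is shaped like the holder but orange or purple is not meant.

How it is judged:
By the outcome, as a careful person would: the job done as asked, in the order asked, and still so for the second after the job is handed in, while the arm keeps its last pose, push and grip.
It also fails if it takes over 45 s, if anything falls off the work surface, if the arm or the gripper's body presses on something with over 40 N, if the wrist force passes 120 N, or if a joint passes its speed limit or range.

## Working session

There is one attempt and no reset: what is moved stays moved. The work goes in short steps, Python scripts to look and compute and a shell command to move; the robot and the scene stay as the last step left them, time stands still between calls to the robot, and variables do not carry over. Pictures are saved under pics/ and viewed, at most 10 in all, crops included, and the job is handed in when it is done.

```bash
mkdir -p pics
cat > h.py <<'E'
import numpy as np, cv2
from bench import arm
def snap(n,f):
    d=arm.get_image(n); cv2.imwrite(f'pics/{f}.png',d['image'][:,:,::-1]); np.save(f'pics/{f}.npy',d,allow_pickle=True); return d
def load(f): return np.load(f'pics/{f}.npy',allow_pickle=True).item()
def ray(d,u,v):
    r=np.array(d['rotation'],float)
    if r.shape!=(3,3):
        from scipy.spatial.transform import Rotation as R; r=R.from_quat(r).as_matrix()
    k=r@np.array([(u-d['cx'])/d['fx'],(v-d['cy'])/d['fy'],1]); return np.array(d['xyz'],float),k
def plane(d,u,v,z):
    c,k=ray(d,u,v); return c+k*(z-c[2])/k[2]
def proj(d,p):
    r=np.array(d['rotation'],float)
    if r.shape!=(3,3):
        from scipy.spatial.transform import Rotation as R; r=R.from_quat(r).as_matrix()
    q=r.T@(np.array(p,float)-d['xyz']); return np.array([d['fx']*q[0]/q[2]+d['cx'],d['fy']*q[1]/q[2]+d['cy']])
E
python3 - <<'E'
from h import *
for n in('top','side'):
    d=snap(n,n+'0'); print({k:v for k,v in d.items() if k!='image'})
s=arm.read_state();print(s['position'],s['ee_rot'],s['contact_force'],s['gripper_width'],s['clock'])
E
```

```text
{'fx': 430.53771486673116, 'fy': 430.53771486673116, 'cx': 313.70736299116345, 'cy': 202.49858384520667, 'xyz': array([ 372.85852251,   28.6125506 , 1118.20825912]), 'rotation': array([-0.67230766,  0.73296174, -0.07487566,  0.07185499])}
{'fx': 420.88374018418943, 'fy': 420.88374018418943, 'cx': 316.4488540474721, 'cy': 196.9488528031926, 'xyz': array([ 70.30377371, 524.96068925, 806.57115944]), 'rotation': array([-0.36211563,  0.85083297, -0.35043897,  0.14882221])}
[ 155.62141625 -604.82709049  255.33786327] [-1.25505638e-01  9.92092424e-01  9.61971342e-04 -1.75405265e-04] [-0.09702954 -0.5971415   0.33539708] 85.28561823463654 0.1
```

View pics/top0.png

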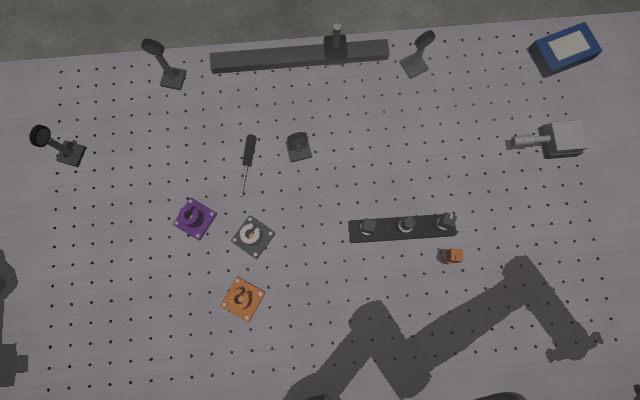

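View pics/side0.png

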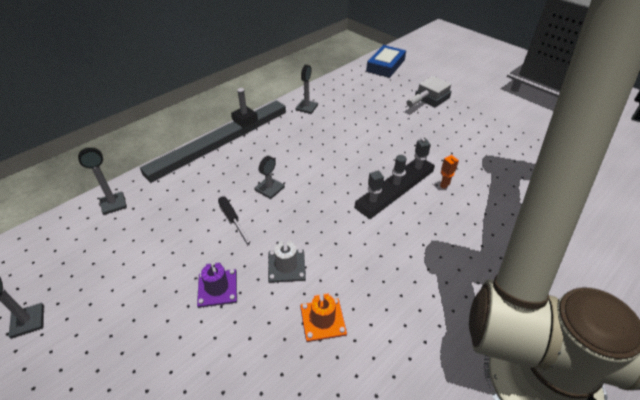

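Top view: the rack posts are at about (368,227), (407,224) and (446,221), the orange look-alike post at (452,256). The grey holder is at (252,235); the purple one (195,218) and the orange one (243,298) are look-alikes. Candidates for the keyed post are the three rack posts, so next a close crop.

Run:
```python
from h import *
t=load('top0')['image'][:,:,::-1]; s=load('side0')['image'][:,:,::-1]
R=lambda a,w,h:cv2.resize(a,(w,h),interpolation=cv2.INTER_CUBIC)
g=lambda a:np.clip(a.astype(float)*1.6+10,0,255).astype(np.uint8)
a=R(g(t[205:250,350:470]),800,300)
b=R(g(t[210:265,225:280]),300,300); c=R(g(s[230:285,260:315]),300,300)[:, :200]
c=R(g(s[230:285,265:310]),245,300); e=R(g(s[130:200,360:420+20]),255,300)[:, :]
e=R(g(s[130:200,360:440]),255,223); e=cv2.copyMakeBorder(e,0,77,0,0,0)
cv2.imwrite('pics/crop0.png',np.vstack([a,np.hstack([b,c,e])]))
```

```text
(no output)
```

View pics/crop0.png

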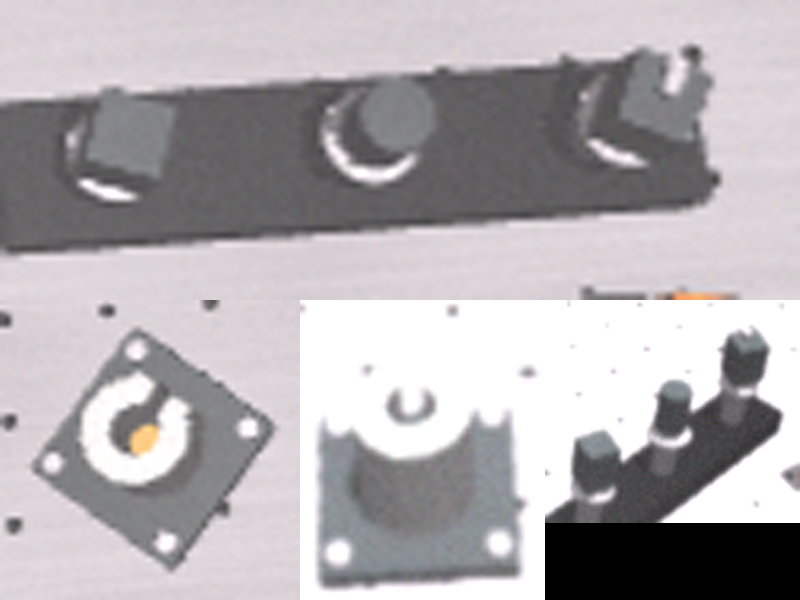

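The right-hand rack post (446,221) is the keyed one: square head with a bright fin pointing up in the image. The grey holder with the brass ejector at (252,235) has its slot facing upper right. Next I measure them.

Run:
```python
from h import *
d=load('top0'); im=d['image'][:,:,::-1].copy(); hsv=cv2.cvtColor(im,cv2.COLOR_BGR2HSV).astype(int)
S=8
def up(x0,y0,x1,y1): return cv2.resize(cv2.cvtColor(im,cv2.COLOR_BGR2GRAY)[y0:y1,x0:x1],None,fx=S,fy=S,interpolation=cv2.INTER_CUBIC)
def px(p,x0,y0): return (np.asarray(p,float)+.5)/S-.5+[x0,y0]
# heads: gray level of head tops
for nm,(u,v) in dict(plain=(369,225),round=(409,222),key=(449,219)).items():
    x0,y0=u-10,v-12; a=up(x0,y0,u+11,v+12); print(nm,'gray at centre',a[12*S,10*S])
    lo=int(im[v,u].mean())
    m=((a>60-0)&(a<80)).astype(np.uint8) if False else (abs(a.astype(int)-int(a[12*S,10*S]))<9).astype(np.uint8)
    m=cv2.morphologyEx(m,cv2.MORPH_OPEN,np.ones((9,9)))
    cs,_=cv2.findContours(m,cv2.RETR_EXTERNAL,cv2.CHAIN_APPROX_NONE); c=max(cs,key=cv2.contourArea)
    P=np.array([plane(d,*px(q[0],x0,y0),112)[:2] for q in c],np.float32)
    print(nm,cv2.minAreaRect(P),cv2.contourArea(P))
# holder base
x0,y0=225,208; a=up(x0,y0,282,266)
full=cv2.cvtColor(im,cv2.COLOR_BGR2GRAY); print('base/table gray',full[245,262],full[215,235])
m=(a<125).astype(np.uint8); m=cv2.morphologyEx(m,cv2.MORPH_OPEN,np.ones((25,25)))
cs,_=cv2.findContours(m,cv2.RETR_EXTERNAL,cv2.CHAIN_APPROX_NONE); c=max(cs,key=cv2.contourArea)
P=np.array([plane(d,*px(q[0],x0,y0),10)[:2] for q in c],np.float32); print('base',cv2.minAreaRect(P))
# tube ring at z=66
m=(a>150).astype(np.uint8); n,l,st,ce=cv2.connectedComponentsWithStats(m)
for i in range(1,n):
    if st[i,4]>3000 and np.hypot(*(px(ce[i],x0,y0)-[250,234]))<6:
        c=max(cv2.findContours((l==i).astype(np.uint8),cv2.RETR_EXTERNAL,cv2.CHAIN_APPROX_NONE)[0],key=cv2.contourArea)
        P=np.array([plane(d,*px(q[0],x0,y0),66)[:2] for q in c],np.float32); print('ring',cv2.minEnclosingCircle(P))
# hand points
for nm,(u,v),z in [('slot out',(160,400),66),('slot in',(145,425),66)]: print(nm,plane(d,u/5.4545+225,v/5.4545+210,z))
for nm,(u,v),z in [('fin out',(682,52),117),('fin in',(667,98),117),('c1',(640,50),112),('c3',(690,140),112),('c4',(622,115),112)]: print(nm,plane(d,u/6.667+350,v/6.667+205,z))
```

```text
plain gray at centre 77
plain ((520.7559204101562, -110.94612121582031), (27.224098205566406, 27.4349365234375), 69.20072937011719) 656.9288902507396
round gray at centre 75
round ((519.1605224609375, -205.88621520996094), (26.01418685913086, 25.873836517333984), 40.14410400390625) 508.4146781321615
key gray at centre 66
key ((511.4918518066406, -306.6577453613281), (12.67526912689209, 14.471195220947266), 81.37071228027344) 96.74377832282335
base/table gray 78 126
base ((528.0227661132812, 176.6631622314453), (94.29905700683594, 90.997314453125), 47.876258850097656)
ring ((530.7302856445312, 178.7245330810547), 23.60988426208496)
slot out [408.88595135 173.699916    66.        ]
slot in [398.65624976 180.89653783  66.        ]
fin out [ 530.53797999 -308.70562981  117.        ]
fin in [ 514.64012357 -300.93305922  117.        ]
c1 [ 533.33464016 -295.62669861  112.        ]
c3 [ 499.73313138 -308.40180276  112.        ]
c4 [ 510.6770423  -285.79735414  112.        ]
```

Run:
```python
from h import *
d=load('top0'); im=d['image'][:,:,::-1].copy(); gr=cv2.cvtColor(im,cv2.COLOR_BGR2GRAY)
S=8
def up(x0,y0,x1,y1): return cv2.resize(gr[y0:y1,x0:x1],None,fx=S,fy=S,interpolation=cv2.INTER_CUBIC)
def px(p,x0,y0): return (np.asarray(p,float)+.5)/S-.5+[x0,y0]
# base
x0,y0=225,208; a=up(x0,y0,282,266); print(gr[215:260:4,252], gr[260:266,226:232].mean())
m=((a<100)).astype(np.uint8); n,l,st,ce=cv2.connectedComponentsWithStats(m); i=1+np.argmax(st[1:,4])
m=cv2.morphologyEx((l==i).astype(np.uint8),cv2.MORPH_OPEN,np.ones((31,31)))
c=max(cv2.findContours(m,cv2.RETR_EXTERNAL,cv2.CHAIN_APPROX_NONE)[0],key=cv2.contourArea)
P=np.array([plane(d,*px(q[0],x0,y0),10)[:2] for q in c],np.float32); print('base',cv2.minAreaRect(P),cv2.contourArea(P))
# slot: angular profile on the ring at z=66
C=np.array([530.7,178.7])
for r in(14,17,20):
    th=np.arange(-180,180,2); v=[]
    for t in np.radians(th):
        u=proj(d,[C[0]+r*np.cos(t),C[1]+r*np.sin(t),66]); v.append(cv2.getRectSubPix(gr,(1,1),tuple(map(float,u)))[0,0])
    v=np.array(v,float); w=np.clip(130-v,0,None); w[abs(th+20)>90]=w[abs(th+20)>90]*0+w[abs(th+20)>90]
    dark=th[v<120]; print('slot',r,dark, v.min(), np.average(th[v<125],weights=125-v[v<125]))
# key head: fin bright blob
x0,y0=438,206; a=up(x0,y0,462,232)
m=(a>100).astype(np.uint8)
n,l,st,ce=cv2.connectedComponentsWithStats(m)
for j in range(1,n):
    if st[j,4]>100: print('blob',px(ce[j],x0,y0),st[j],plane(d,*px(ce[j],x0,y0),117)[:2])
print(gr[210:230,440:460])
```

```text
[126  88  76 102  64 127 156  74  76  78  77 130] 128.83333333333334
base ((525.2747192382812, 172.5121307373047), (78.58924102783203, 86.94276428222656), 48.7518196105957) 3636.7724840412848
slot 14 [-56 -54 -52 -50 -48 -46 -44 -42 -40 -38 -36 -34 -32 -30 -28 -26 -24 -22
 -20] 62.0 -38.47943595769683
slot 17 [-52 -50 -48 -46 -44 -42 -40 -38 -36 -34 -32 -30 -28 -26 -24] 63.0 -38.06340057636888
slot 20 [-52 -50 -48 -46 -44 -42 -40 -38 -36 -34 -32 -30 -28 -26 -24] 61.0 -38.1610541727672
blob [452.79709254 214.22477232] [    0     0   192   208 19106] [ 527.04839866 -309.36541821]
blob [441.72881986 227.66550238] [  0 160  68  31 841] [ 497.57195942 -278.68565898]
[[129 128 129 129 128 128 129 129 128 128 129 130 128 129 128 129 128 128
  127 127]
 [128 127 129 128 126 128 127 127 128 127 130 129 129 112 125 129 129 130
  129 129]
 [127 127 126 128 127  96  83 101 123 128 128 127  87  57  52 117 129 126
  129 129]
 [128 127 127  96  59  56  70  77  83  82 106 132  93  57  53  98 123 129
  130 130]
 [ 67  67  57  53  47  71  75  74  74  73 109 136 140  92  66 118 127 129
  129 128]
 [ 53
[... 570 characters left out ...]
 125 129
  130 129]
 [ 48  48  52  71  75  76  75  72  74  75  72  74  72  75  90 124 130 131
  131 131]
 [ 49  50  51  51  57  73  77  75  73  75  74  73  73  73  64 119 128 128
  129 128]
 [ 50  49  49  50  50  48  49  58  70  75  74  74  74  75  57 118 128 130
  129 127]
 [ 49  49  50  49  48  50  48  48  49  54  68  74  77  89  65  99 123 130
  130 130]
 [ 92  57  51  51  51  50  50  49  48  49  50  52  55  58  53  81 124 128
  129 129]
 [137 140  89  69  60  51  50  50  51  50  47  50  51  50  55  80 120 126
  126 127]
 [110 138 143 141 143  92  57  52  47  51  49  54  52  52  53  63 120 130
  129 130]
 [ 49  66  88 115 121 122  99  63  52  55  53  53  52  51  54  64 121 130
  131 129]]
```

Keyed post at about (517,-301) with yaw near -25° (fits the 95 mm rack spacing). Holder bore at (530.7,178.7), measured ring radius 23.6 mm against 24, keyway near -38°. Moving above the post.

```bash
python3 -m pendant '[[-0.0425,0.0204,0,0,0,0,0.085],[-0.0425,0.0204,0,0,0,0,0.085],[-0.0425,0.0204,0,0,0,0,0.085],[-0.0425,0.0204,0,0,0,0,0.085],[-0.0425,0.0204,0,0,0,0,0.085],[-0.0425,0.0204,0,0,0,0,0.085],[-0.0425,0.0204,0,0,0,0,0.085],[-0.0425,0.0204,0,0,0,0,0.085],[-0.0425,0.0204,0,0,0,0,0.085],[-0.0425,0.0204,0,0,0,0,0.085]]'; python3 -m pendant '[[0,0,0,0,0,-8.4,0.085],[0,0,0,0,0,-8.4,0.085],[0,0,0,0,0,-8.4,0.085],[0,0,0,0,0,-8.4,0.085],[0,0,0,0,0,-8.4,0.085],[0,0,0,0,0,-8.4,0.085],[0,0,0,0,0,0,0.085]]'
cat >> h.py <<'E'
from scipy.spatial.transform import Rotation as R
def st():
    s=arm.read_state(); M=R.from_quat(s['ee_rot']).as_matrix()
    print('t',round(s['clock'],2),'p',np.round(s['position'],1),'yaw_ty',round(np.degrees(np.arctan2(M[1,1],M[0,1])),2),'tz',np.round(M[:,2],3),'F',np.round(s['contact_force'],1),'T',np.round(s['wrist_torque'],2),'w',round(s['gripper_width'],1),'g',s['grasp_force'],'j',np.round(s['joints'],2))
    return s,M
def shift(target):
    s,M=st(); print('tool shift',np.round(M.T@(np.array(target)-s['position']),1))
E
python3 -c "
from h import *
shift([517,-301,98])"
```

```text
clock: 1.1
position: [517.6, -300.2, 256.0]
ee_rot: [-0.126, 0.992, 0.0, -0.0]
contact_force: [0.0, -1.5, -0.2]
gripper_width: 85.1
grasp_force: 0.0
clock: 1.8
position: [516.3, -301.7, 255.8]
ee_rot: [-0.536, 0.844, 0.0, -0.0]
contact_force: [-0.4, -0.6, -0.6]
gripper_width: 85.2
grasp_force: 0.0
t 1.8 p [ 516.3 -301.7  255.8] yaw_ty 154.81 tz [-0.001  0.001 -1.   ] F [-0.4 -0.6 -0.6] T [-0.04  0.   -0.02] w 85.2 g 0.0 j [-0.26  0.34 -0.06 -0.   -1.17 -0.18]
tool shift [ -0.9  -0.6 157.8]
```

```bash
python3 -m pendant '[[-0.0005,0,0.04,0,0,0,0.085],[0,0,0.04,0,0,0,0.085],[0,0,0.015,0,0,0,0.085],[0,0,0,0,0,0,0.085]]'
python3 - <<'E'
from h import *
st(); a=snap('top','top1')['image'][:,:,::-1]; b=snap('side','side1')['image'][:,:,::-1]
R2=lambda a:cv2.resize(a,(400,400),interpolation=cv2.INTER_CUBIC)
cv2.imwrite('pics/c1.png',np.hstack([R2(a[180:260,405:485]),R2(b[90:190,370:470])]))
E
```

```text
clock: 2.2
position: [514.9, -300.7, 158.0]
ee_rot: [-0.535, 0.845, 0.003, -0.002]
contact_force: [0.0, 0.3, 0.3]
gripper_width: 84.9
grasp_force: 0.0
t 2.2 p [ 514.9 -300.7  158. ] yaw_ty 154.64 tz [-0.007  0.002 -1.   ] F [0.  0.3 0.3] T [-0.    0.01 -0.06] w 84.9 g 0.0 j [-0.26  0.42 -0.19 -0.   -0.96 -0.18]
```

View pics/c1.png

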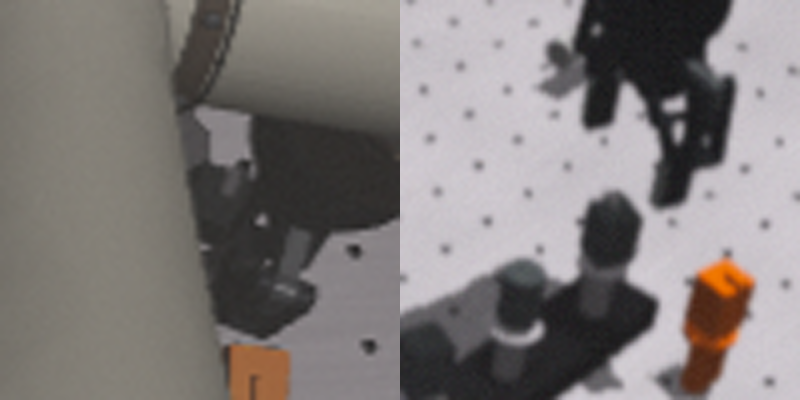

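Run:
```python
from h import *
d=load('side1'); s,M=st(); p=np.array(s['position'])
f=lambda q:np.round((proj(d,q)-[370,90])*4+[400,0],0)
for sg in(1,-1):
  for r in (42,57): print('tip',sg,r,f(p+M[:,2]*12+M[:,1]*r*sg))
print('head top',f([517,-301,112]),[f([517+14*a*.906+14*b*.42,-301-14*a*.42+14*b*.906,112]) for a in(1,-1) for b in(1,-1)])
print('round',f([519.2,-205.9,112]))
```

```text
t 2.3 p [ 517.1 -301.6  161.8] yaw_ty 154.75 tz [ 0.    -0.001 -1.   ] F [ 0.3 -0.2  0.2] T [-0.07 -0.01 -0.03] w 84.7 g 0.0 j [-0.26  0.42 -0.19  0.   -0.96 -0.18]
tip 1 42 [656. 200.]
tip 1 57 [668. 214.]
tip -1 42 [593. 126.]
tip -1 57 [582. 114.]
head top [613. 209.] [array([584., 201.]), array([621., 193.]), array([605., 225.]), array([642., 217.])]
round [521. 271.]
```

The prediction matches the image: head top at (613,209), fingers straddling the head. Descending and gripping.

```bash
python3 -m pendant '[[0,0,0.03,0,0,0,0.085],[0,0,0.025,0,0,0,0.085],[0,0,0.008,0,0,0,0.085],[0,0,0,0,0,0,0.085],[0,0,0,0,0,0,0.02],[0,0,0,0,0,0,0.02],[0,0,0,0,0,0,0.02],[0,0,0,0,0,0,0.02],[0,0,0,0,0,0,0.02],[0,0,0,0,0,0,0.02],[0,0,0,0,0,0,0.02],[0,0,0,0,0,0,0.02]]'; python3 -c "
from h import *
st()"
```

```text
clock: 3.5
position: [517.3, -301.6, 99.3]
ee_rot: [-0.536, 0.844, -0.001, 0.0]
contact_force: [-0.7, 0.8, 5.7]
gripper_width: 27.3
grasp_force: 59.7
t 3.5 p [ 517.3 -301.6   99.3] yaw_ty 154.85 tz [ 0.001 -0.001 -1.   ] F [-0.7  0.8  5.7] T [ 0.19  0.16 -0.04] w 27.3 g 59.69329655170441 j [-0.26  0.49 -0.25  0.   -0.82 -0.18]
```

```bash
python3 -m pendant '[[0,0,-0.005,0,0,0,0.02],[0,0,-0.015,0,0,0,0.02],[0,0,-0.03,0,0,0,0.02],[0,0,-0.04,0,0,0,0.02],[0,0,-0.04,0,0,0,0.02],[0,0,-0.025,0,0,0,0.02],[0,0,0,0,0,0,0.02],[0,0,0,0,0,0,0.02]]'
python3 - <<'E'
from h import *
shift([530.7,178.7,250]); snap('top','top2'); b=snap('side','side2')['image'][:,:,::-1]
cv2.imwrite('pics/c2.png',cv2.resize(b[30:190,340:500],(600,600),interpolation=cv2.INTER_CUBIC))
E
```

```text
clock: 4.3
position: [515.9, -300.8, 252.1]
ee_rot: [-0.536, 0.844, 0.001, -0.0]
contact_force: [-0.3, 0.6, -3.0]
gripper_width: 27.4
grasp_force: 60.8
t 4.3 p [ 515.9 -300.8  252.1] yaw_ty 154.79 tz [-0.002  0.002 -1.   ] F [-0.3  0.6 -3. ] T [-0.03  0.1  -0.01] w 27.4 g 60.775097608566284 j [-0.26  0.34 -0.07 -0.   -1.16 -0.18]
tool shift [-440.1  190.9    3. ]
```

View pics/c2.png

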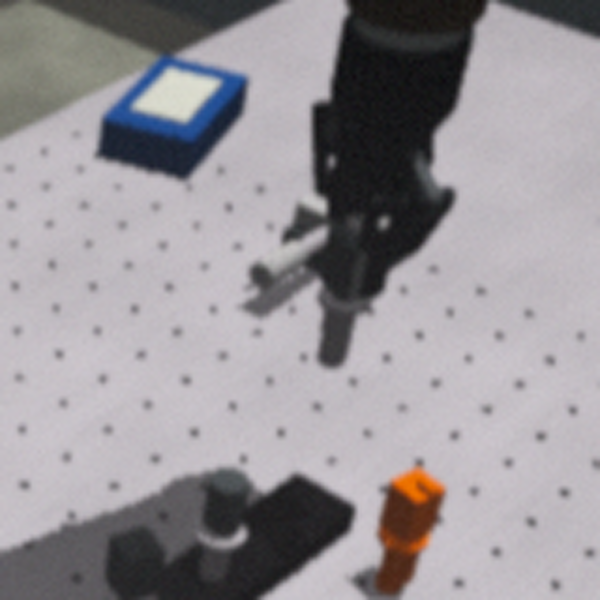

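Side view: the post hangs upright in the gripper, foot at about crop (332,360). Moving over the holder.

```bash
python3 -m pendant '[[-0.02,0.0087,0,0,0,0,0.02],[-0.04,0.0174,0,0,0,0,0.02],[-0.04,0.0174,0,0,0,0,0.02],[-0.04,0.0174,0,0,0,0,0.02],[-0.04,0.0174,0,0,0,0,0.02],[-0.04,0.0174,0,0,0,0,0.02],[-0.04,0.0174,0,0,0,0,0.02],[-0.04,0.0174,0,0,0,0,0.02],[-0.04,0.0174,0,0,0,0,0.02],[-0.04,0.0174,0,0,0,0,0.02],[-0.04,0.0174,0,0,0,0,0.02],[-0.02,0.0087,0,0,0,0,0.02]]'; python3 -m pendant '[[0,0,0,0,0,0,0.02],[0,0,0,0,0,0,0.02]]'; python3 -c "
from h import *
shift([530.7,178.7,171])
d=load('side2'); print(proj(d,[516.5,-301,166]),(np.array([332,360])/3.75+[340,30]))"
```

```text
clock: 5.6
position: [529.8, 181.1, 251.0]
ee_rot: [-0.537, 0.844, 0.0, -0.002]
contact_force: [0.4, -0.1, -2.9]
gripper_width: 27.3
grasp_force: 60.6
clock: 5.8
position: [529.8, 178.2, 251.3]
ee_rot: [-0.536, 0.844, 0.0, -0.002]
contact_force: [0.9, -0.5, -1.9]
gripper_width: 27.1
grasp_force: 60.6
t 5.8 p [529.8 178.2 251.3] yaw_ty 154.88 tz [-0.004 -0.002 -1.   ] F [ 0.9 -0.5 -1.9] T [-0.01 -0.01  0.05] w 27.1 g 60.64149856567383 j [ 0.61  0.28 -0.16 -0.   -1.14 -1.05]
tool shift [-1.1 -0.8 80.3]
[427.17414902 125.60634646] [428.53333333 126.        ]
```

```bash
python3 -m pendant '[[0,0,0.04,0,0,0,0.02],[0,0,0.035,0,0,0,0.02],[0,0,0.012,0,0,0,0.02],[0,0,0,0,0,0,0.02],[0,0,0,0,0,0,0.02]]'
python3 - <<'E'
from h import *
shift([530.7,178.7,171]); a=snap('top','top3')['image'][:,:,::-1]; b=snap('side','side3')['image'][:,:,::-1]; st()
R2=lambda a:cv2.resize(a,(400,400),interpolation=cv2.INTER_CUBIC)
cv2.imwrite('pics/c3.png',np.hstack([R2(a[200:280,210:290]),R2(b[210:290,250:330])]))
f=lambda q:np.round((proj(load('side3'),q)-[250,210])*5+[400,0],0)
print('mouth',f([530.7,178.7,66]),'foot z77',f([530.7,178.7,77]))
E
```

```text
clock: 6.3
position: [531.7, 178.1, 167.6]
ee_rot: [-0.536, 0.844, -0.0, 0.001]
contact_force: [0.7, -0.3, -0.9]
gripper_width: 27.3
grasp_force: 60.5
t 6.3 p [531.7 178.1 167.6] yaw_ty 154.82 tz [ 0.002  0.    -1.   ] F [ 0.7 -0.3 -0.9] T [ 0.06 -0.02 -0.01] w 27.3 g 60.467591285705566 j [ 0.61  0.36 -0.28  0.   -0.93 -1.05]
tool shift [-0.1  1.2 -3.4]
t 6.4 p [531.9 178.6 168.3] yaw_ty 154.83 tz [ 0.004  0.002 -1.   ] F [ 0.9 -0.2 -2.6] T [-0.03 -0.07 -0.01] w 27.3 g 60.468528270721436 j [ 0.61  0.36 -0.28  0.   -0.93 -1.05]
mouth [573. 196.] foot z77 [572. 181.]
```

View pics/c3.png

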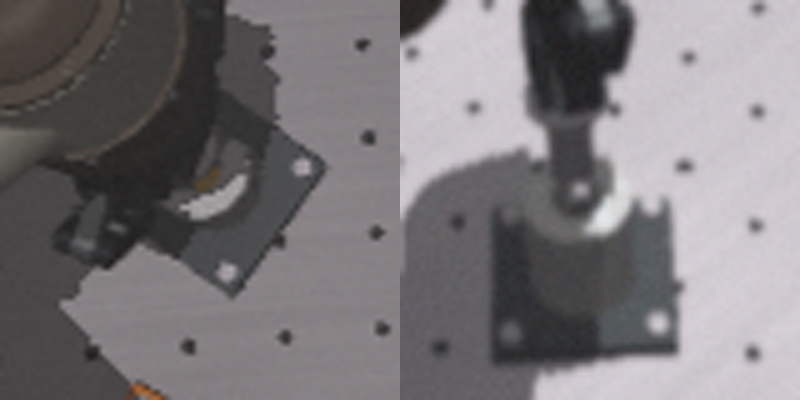

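The side view shows the foot just above the rim, perhaps 1–2 mm left of centre: shaft centre at x=571, tube centre near 578. I'll measure this offset.

Run:
```python
from h import *
d=load('side0'); g=cv2.cvtColor(d['image'],cv2.COLOR_RGB2GRAY).astype(float)
d3=load('side3'); g3=cv2.cvtColor(d3['image'],cv2.COLOR_RGB2GRAY).astype(float)
for v in (244,246,248,250): print(v,g[v,265:310].astype(int))
for v in (236,238,240,242,244,246): print(v,g3[v,274:296].astype(int))
for n,q in [('mouth',[530.7,178.7,66]),('+x',[540.7,178.7,66]),('+y',[530.7,188.7,66])]: print(n,proj(d,q))
for r in (-24,24): 
  print([proj(d,[530.7+r*np.cos(t),178.7+r*np.sin(t),66]).round(1).tolist() for t in np.radians([0,45,90,135])])
```

```text
244 [190 189 188 190 188 192 188 191 189 191 185 172 169 183 202 203 202 192
 182 184 188 189 192 197 204 207 210 207 200 194 190 188 190 191 191 193
 192 191 186 180 156 143 145 157 185]
246 [189 190 192 194 193 192 189 188 190 194 196 200 202 200 202 189 160 128
 136 176 188 178 139 134 167 196 207 204 207 208 201 195 193 192 192 193
 188 189 188 191 189 188 188 189 189]
248 [194 191 190 192 193 191 190 191 191 194 202 203 203 204 194 153  98  80
 113 175 188 175 134  88  99 155 200 210 204 204 198 190 186 185 187 189
 186 184 183 187 191 191 191 189 191]
250 [192 189 190 184 169 174 182 181 180 188 200 203 208 214 200 149  93  80
  98 137 140 125  96  79 108 167 206 207 202 200 190 144 129 156 183 186
 174 140 133 176 189 190 193 192 191]
236 [203 204 202 197 178 119  77  69  68  68  66  66  68  85 141 187 201 200
 200 198 200 200]
238 [195 196 200 204 189 140  81  67  61  64  62  61  64  80 135 187 202 200
 198 200 202 197]
240 [119 144 182 194 186 145  85  65  63  66  65  65  65  76 114 170 184 185
 197 202 202 203]
242 [103 104 112 100  97  98  73  63  63  67  63  63  67  64  78 105 115 134
 173 199 203 200]
244 [100 100  89  84  91  93  74  64  64  66  64  63  62  64  74  99 105 108
 147 199 208 203]
246 [102 100 100 105 101 102  90  78  65  72  85 104 106  95  87  88 101 109
 146 206 218 215]
mouth [284.63237366 249.24476627]
+x [281.6788169 246.6528912]
+y [281.18070856 251.76404239]
[[291.9, 255.6], [295.5, 249.4], [292.8, 243.3], [285.4, 240.7]]
[[277.6, 243.1], [273.8, 249.1], [276.3, 255.3], [283.8, 258.1]]
```

Offset is under 1 mm. Shifting 1 mm and lowering the pilot into the bore with the key still about 13° out of line.

```bash
python3 -m pendant '[[0,0.001,0.008,0,0,0,0.02],[0,0,0.005,0,0,0,0.02],[0,0,0.003,0,0,0,0.02],[0,0,0.003,0,0,0,0.02],[0,0,0,0,0,0,0.02]]';python3 -m pendant '[[0,0,0.002,0,0,0,0.02],[0,0,0.002,0,0,0,0.02],[0,0,0,0,0,0,0.02]]'; python3 -c "
from h import *
shift([530.7,178.7,153])"
```

```text
clock: 6.9
position: [529.5, 178.6, 146.8]
ee_rot: [-0.536, 0.844, -0.0, -0.001]
contact_force: [-0.3, 0.7, -2.3]
gripper_width: 27.2
grasp_force: 60.5
clock: 7.2
position: [529.6, 178.6, 143.0]
ee_rot: [-0.536, 0.844, 0.0, -0.0]
contact_force: [-0.1, -1.3, -1.4]
gripper_width: 27.2
grasp_force: 60.5
t 7.2 p [529.6 178.6 143. ] yaw_ty 154.82 tz [-0.001 -0.    -1.   ] F [-0.1 -1.3 -1.4] T [ 0.02  0.02 -0.01] w 27.2 g 60.468056201934814 j [ 0.62  0.38 -0.31 -0.   -0.88 -1.05]
tool shift [ -0.5  -1.  -10. ]
```

```bash
python3 -m pendant '[[0,0,0.002,0,0,0,0.02],[0,0,0.002,0,0,0,0.02],[0,0,0,0,0,0,0.02]]';python3 -m pendant '[[0,0,0.001,0,0,0,0.02],[0,0,0.001,0,0,0,0.02],[0,0,0,0,0,0,0.02]]'; python3 -c "
from h import *
st()"
```

```text
clock: 7.5
position: [529.5, 178.6, 138.9]
ee_rot: [-0.536, 0.844, 0.0, -0.0]
contact_force: [0.4, -0.3, -1.7]
gripper_width: 27.3
grasp_force: 60.5
clock: 7.8
position: [529.7, 178.7, 137.2]
ee_rot: [-0.536, 0.844, -0.0, -0.0]
contact_force: [-0.1, 0.7, -1.9]
gripper_width: 27.2
grasp_force: 60.5
t 7.8 p [529.7 178.7 137.2] yaw_ty 154.83 tz [-0. -0. -1.] F [-0.1  0.7 -1.9] T [-0.03 -0.07  0.02] w 27.2 g 60.46825289726257 j [ 0.62  0.39 -0.32  0.   -0.87 -1.05]
```

```bash
python3 -m pendant '[[0,0,0.001,0,0,0,0.02],[0,0,0,0,0,0,0.02]]';python3 -m pendant '[[0,0,0.001,0,0,0,0.02],[0,0,0,0,0,0,0.02]]'; python3 -c "
from h import *
st()"
```

```text
clock: 8.0
position: [529.6, 178.5, 136.3]
ee_rot: [-0.536, 0.844, -0.0, -0.0]
contact_force: [-1.2, -0.2, -1.8]
gripper_width: 26.9
grasp_force: 60.6
clock: 8.2
position: [529.6, 178.6, 135.2]
ee_rot: [-0.536, 0.844, -0.0, -0.0]
contact_force: [-0.2, 0.1, -1.6]
gripper_width: 27.5
grasp_force: 60.6
t 8.2 p [529.6 178.6 135.2] yaw_ty 154.82 tz [-0. -0. -1.] F [-0.2  0.1 -1.6] T [-0.15  0.15 -0.03] w 27.5 g 60.63915252685547 j [ 0.62  0.39 -0.32  0.   -0.86 -1.05]
```

```bash
python3 -m pendant '[[0,0,0.001,0,0,0,0.02],[0,0,0,0,0,0,0.02]]';python3 -m pendant '[[0,0,0.001,0,0,0,0.02],[0,0,0,0,0,0,0.02]]'
python3 - <<'E'
from h import *
st(); b=snap('side','side4')['image'][:,:,::-1]
cv2.imwrite('pics/c4.png',cv2.resize(b[190:290,240:340],(600,600),interpolation=cv2.INTER_CUBIC))
E
```

```text
clock: 8.4
position: [529.7, 178.6, 134.8]
ee_rot: [-0.536, 0.844, -0.0, -0.0]
contact_force: [-2.9, -0.6, 2.4]
gripper_width: 27.3
grasp_force: 61.2
clock: 8.6
position: [529.9, 178.6, 134.5]
ee_rot: [-0.536, 0.844, -0.0, 0.0]
contact_force: [-3.9, -0.1, 6.0]
gripper_width: 27.3
grasp_force: 61.8
t 8.6 p [529.9 178.6 134.5] yaw_ty 154.85 tz [ 0.001 -0.    -1.   ] F [-3.9 -0.1  6. ] T [-0.5   0.99  0.01] w 27.3 g 61.788039207458496 j [ 0.62  0.39 -0.32  0.   -0.86 -1.05]
```

View pics/c4.png

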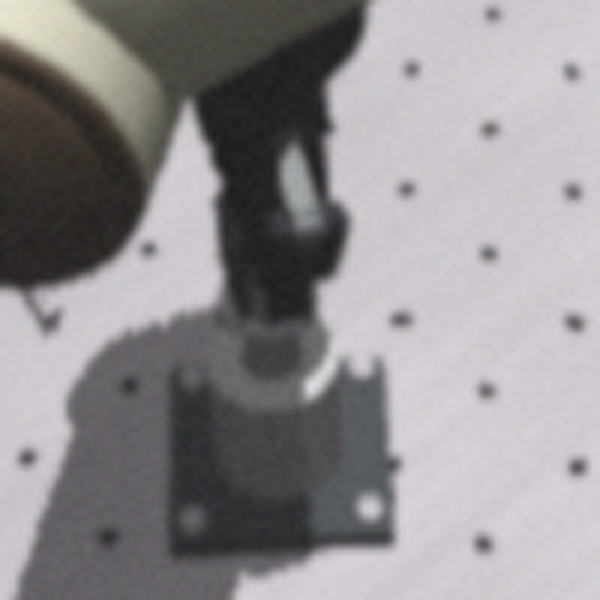

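Contact at TCP z≈134.8 with the shaft in the bore, the expected key-on-rim depth. Turning towards the keyway under light push.

```bash
for i in 1 2 3; do python3 -m pendant '[[0,0,0.0003,0,0,3,0.02],[0,0,0,0,0,0,0.02]]' | grep -E "pos|contact"; done;  python3 -c "
from h import *
st()"
```

```text
position: [530.0, 179.1, 134.4]
contact_force: [-3.3, -0.6, 7.2]
position: [530.2, 179.6, 134.3]
contact_force: [-3.6, 0.8, 6.9]
position: [530.4, 180.0, 134.2]
contact_force: [-3.7, 1.0, 8.6]
t 9.25 p [530.4 180.  134.2] yaw_ty 145.83 tz [ 0.003  0.003 -1.   ] F [-3.7  1.   8.6] T [0.72 1.26 0.05] w 27.1 g 61.94614291191101 j [ 0.62  0.39 -0.32 -0.   -0.86 -1.21]
```

```bash
for i in 1 2 3; do python3 -m pendant '[[0,0,0,0,0,1.5,0.02],[0,0,0,0,0,0,0.02]]' | grep -E "pos|contact"; done;  python3 -c "
from h import *
st()"
```

```text
position: [530.0, 179.3, 132.7]
contact_force: [0.7, -0.3, -2.9]
position: [529.6, 178.5, 131.8]
contact_force: [0.4, 0.4, -2.4]
position: [529.7, 178.6, 132.1]
contact_force: [-0.4, 0.3, -2.0]
t 9.85 p [529.7 178.6 132.1] yaw_ty 141.28 tz [-0. -0. -1.] F [-0.4  0.3 -2. ] T [ 0.   -0.02 -0.  ] w 27.1 g 60.51684379577637 j [ 0.62  0.4  -0.32 -0.   -0.85 -1.29]
```

The key has slipped in: z dropped to 132 and the force vanished. Lowering to the ejector.

```bash
python3 -m pendant '[[0,0,0.002,0,0,0,0.02],[0,0,0.002,0,0,0,0.02],[0,0,0,0,0,0,0.02]]'| grep -E "pos|contact"; python3 -m pendant '[[0,0,0.003,0,0,0,0.02],[0,0,0.003,0,0,0,0.02],[0,0,0.003,0,0,0,0.02],[0,0,0,0,0,0,0.02]]'| grep -E "pos|contact";python3 -m pendant '[[0,0,0.003,0,0,0,0.02],[0,0,0.003,0,0,0,0.02],[0,0,0.002,0,0,0,0.02],[0,0,0,0,0,0,0.02]]'| grep -E "pos|contact"; python3 -c "
from h import *
st()"
```

```text
position: [529.5, 178.5, 127.9]
contact_force: [0.1, -0.1, -2.5]
position: [529.4, 178.5, 118.8]
contact_force: [-0.6, -0.6, -1.9]
position: [529.8, 178.7, 111.4]
contact_force: [0.2, 0.2, -2.3]
t 10.95 p [529.8 178.7 111.4] yaw_ty 141.34 tz [ 0. -0. -1.] F [ 0.2  0.2 -2.3] T [-0.02 -0.02 -0.02] w 27.2 g 60.547717809677124 j [ 0.62  0.42 -0.34  0.   -0.81 -1.29]
```

```bash
for i in 1 2 3 4; do python3 -m pendant '[[0,0,0.0015,0,0,0,0.02],[0,0,0.0015,0,0,0,0.02],[0,0,0,0,0,0,0.02]]'| grep -E "pos|contact"; done;  python3 -c "
from h import *
st()"
```

```text
position: [530.0, 178.8, 109.0]
contact_force: [-1.5, -0.6, 4.3]
position: [530.0, 178.8, 106.1]
contact_force: [-1.9, 0.2, 5.5]
position: [530.0, 178.8, 103.4]
contact_force: [-3.1, -0.2, 6.9]
position: [530.0, 178.9, 103.2]
contact_force: [-8.6, -1.0, 21.2]
t 12.15 p [530.  178.9 103.2] yaw_ty 141.4 tz [ 0.002 -0.    -1.   ] F [-8.6 -1.  21.2] T [-0.09  2.82 -0.01] w 27.0 g 63.84026885032654 j [ 0.62  0.43 -0.35  0.   -0.79 -1.29]
```

```bash
python3 -m pendant '[[0.0006,0.0008,0,0,0,0,0.02],[0,0,0,0,0,0,0.02],[0,0,0,0,0,0,0.02]]'| grep -E "pos|contact"
python3 - <<'E'
from h import *
st(); d=snap('side','side5'); b=d['image'][:,:,::-1]
cv2.imwrite('pics/c5.png',cv2.resize(b[215:275,255:315],(600,600),interpolation=cv2.INTER_CUBIC))
f=lambda q:np.round((proj(d,q)-[255,215])*10)
c=np.array([530,178.7,0]); e=np.array(d['xyz'])-c; e[2]=0; e/=np.linalg.norm(e)
print('rim front',f(c+e*24+[0,0,66]),'collar front bottom/top at home',f(c+e*18+[0,0,66]),f(c+e*18+[0,0,70]),'2.4 up',f(c+e*18+[0,0,68.4]),f(c+e*18+[0,0,72.4]))
E
```

```text
position: [529.9, 178.9, 103.2]
contact_force: [-5.9, -1.7, 20.6]
t 12.45 p [529.9 178.9 103.2] yaw_ty 141.41 tz [ 0.004  0.    -1.   ] F [-5.9 -1.7 20.6] T [-0.47  2.02 -0.03] w 27.5 g 63.42987656593323 j [ 0.62  0.43 -0.35  0.   -0.78 -1.29]
rim front [306. 432.] collar front bottom/top at home [304. 410.] [303. 399.] 2.4 up [303. 403.] [302. 392.]
```

View pics/c5.png

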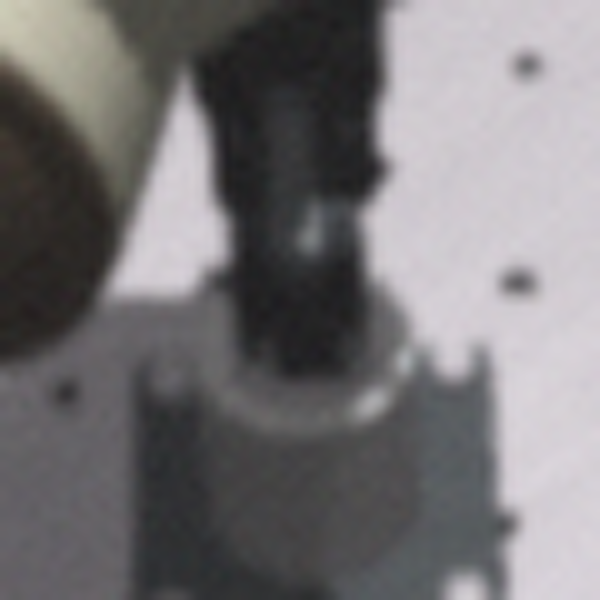

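The side view shows the collar down at the rim with no visible gap. Z stopped dead at 103.2, which matches the grasp height (99.3 with the foot at 12, so 103.3 at home). I'll relieve the side load with a small wiggle to rule out a jam, then check.

```bash
python3 -m pendant '[[0.0006,0.0008,0,0,0,1,0.02],[0,0,0,0,0,-2,0.02],[0,0,0.0003,0,0,1,0.02],[0,0,0,0,0,0,0.02],[0,0,0,0,0,0,0.02]]'
python3 - <<'E'
from h import *
F=[];P=[]
for i in range(6):
    arm.get_image('side'); s=arm.read_state(); F.append(s['contact_force']);P.append(s['position'])
print(np.mean(F,0),np.mean(P,0),np.std(P,0)); st()
E
```

```text
clock: 13.0
position: [529.9, 179.1, 103.3]
ee_rot: [-0.434, 0.901, -0.001, 0.003]
contact_force: [-3.1, -2.5, 19.9]
gripper_width: 27.6
grasp_force: 63.5
[-3.3268423  -2.50094173 19.38700559] [529.90998476 179.07906739 103.26492727] [0.00970697 0.01058101 0.00791394]
t 13.3 p [529.9 179.1 103.3] yaw_ty 141.46 tz [ 0.006  0.001 -1.   ] F [-3.4 -2.4 19.5] T [-0.81  1.27  0.13] w 27.2 g 63.511093854904175 j [ 0.62  0.43 -0.36  0.   -0.78 -1.29]
```

Steady. A spring cross-check will confirm full travel: I back off and measure the height where the ejector contact begins, which should be 8 mm above home.

```bash
cat > m.py <<'E'
from h import *
F=[];P=[]
for i in range(6): arm.get_image('side'); s=arm.read_state(); F.append(s['contact_force']);P.append(s['position'])
print(round(s['clock'],2),np.mean(F,0).round(2),np.mean(P,0).round(2))
E
python3 -m pendant '[[0,0,-0.002,0,0,0,0.02],[0,0,-0.002,0,0,0,0.02],[0,0,0,0,0,0,0.02]]'>/dev/null; python3 m.py
for k in 1 2 3 4; do python3 -m pendant '[[0,0,-0.002,0,0,0,0.02],[0,0,0,0,0,0,0.02]]'>/dev/null; python3 m.py; done
```

```text
13.9 [ 0.86 -1.98  6.53] [529.79 179.06 104.93]
14.4 [ 1.13 -1.87  5.66] [529.77 179.06 106.74]
14.9 [ 3.93 -2.49  5.4 ] [529.65 179.09 108.29]
15.4 [ 4.79 -0.67  4.21] [528.62 179.34 109.49]
15.9 [ 5.32 -0.38  3.73] [528.38 179.36 111.28]
```

Ejector contact begins at about 111.2, so home is at 103.2, confirmed. Pushing home again.

```bash
python3 -m pendant '[[0,0,0.002,0,0,0,0.02],[0,0,0.002,0,0,0,0.02],[0,0,0.002,0,0,0,0.02],[0,0,0.002,0,0,0,0.02],[0,0,0.002,0,0,0,0.02],[0,0,0.002,0,0,0,0.02],[0,0,0,0,0,0,0.02],[0,0,0,0,0,0,0.02]]'; python3 m.py
```

```text
clock: 16.7
position: [528.5, 179.4, 103.2]
ee_rot: [-0.434, 0.901, -0.0, 0.002]
contact_force: [-2.6, -1.1, 25.3]
gripper_width: 27.4
grasp_force: 64.1
17.0 [-2.5  -0.85 24.92] [528.49 179.43 103.21]
```

```bash
python3 -m pendant '[[0,0,-0.0008,0,0,0,0.02],[0,0,0,0,0,0,0.02],[0,0,0,0,0,0,0.02]]'>/dev/null; python3 m.py; python3 -c "
from h import *
st(); print(arm.job_done())"
```

```text
17.6 [-0.86 -0.18 21.23] [528.49 179.42 103.24]
t 17.6 p [528.5 179.4 103.2] yaw_ty 141.4 tz [ 0.003  0.001 -1.   ] F [-1.1 -0.7 21.4] T [-0.19  0.38  0.01] w 27.4 g 63.3279025554657 j [ 0.62  0.43 -0.36  0.   -0.78 -1.29]
the job is handed in; nothing more can be done
None
```

The keyed post is in the holder with its key in the keyway, held fully home against the ejector with about 21 N and still gripped; the job was handed in at 17.6 s, and the result of the judging was not shown.

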